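# Release the heat-mat key left latched overnight

### The arm

A 6-joint arm with a two-finger parallel gripper is mounted at the origin on the work surface. World frame = base frame: x ahead of the robot, y to its left, z up, the work surface at z = 0. Lengths are in mm, angles in rad, forces in N, time in s.
With the tool pointing down it reaches from about 300 to 775 mm from the base axis. Payload 14.6 kg.
Tool frame: the origin (TCP) lies midway between the tips of the shut fingers; the grasp point (between the pads) lies 19 mm behind it (manip.grip_point_offset is the distance from the TCP to the grasp point, in mm); x points along the fingers, z is the direction in which the jaws open and shut, and the axes are right-handed (so a half turn about x gives the same grasp; the last joint's range is limited). The gripper opens to 94 mm and grips with 3 to 60 N. Pads are 16 mm wide; open, the fingers measure 119 mm over their backs; the gripper's body (75 mm by 177 mm) begins 78 mm behind the grasp point.
Start: joints at [1.218, 0.3, 1.521, -0, 1.321, -0.067], TCP at [155.056, 527.68, 169.646] pointing down, gripper open.
Joint ranges: [-3.03, 3.03], [-0.79, 2.21], [0.23, 2.52], [-1.04, 4.18], [0, 3.07], [-2.55, 2.55]. Speed limits (rad/s): [2.22, 2.22, 2.57, 3.14, 3.14, 3.14].

### API

Orientations are given as [roll, pitch, yaw] about the fixed x, y, z axes, in that order (R = Rz(yaw) Ry(pitch) Rx(roll)).
In Python, from cell import manip, camera, calibration, order gives the robot as it stands.
- The arm moves only by the tool jog_arm, never from a script. Its arguments are lists of equal length, an entry for each row: "turn": the turn, a rotation vector about the tool's x, y, z in degrees, a list of three; "dp": the shift along the tool's x, y, z in cm, a list of three; "gripper": the closure, from 0 (fully open) to 1 (shut). In form: {"turn": [[ax, ay, az], ...], "dp": [[tx, ty, tz], ...], "gripper": [gripper, ...]}. A call has 1 to 8 rows; each row shifts and turns the pose as measured when the row begins, along the tool's axes as they then stand; what a row does not reach is not made up. A row lasts 1/8 s, in which the tool goes at most 62.5 mm and 10.7 degrees, less where a joint would pass 70% of its speed; a pose out of reach is approached as far as the arm can. A call is refused whole if a number of a shift passes 6.25 or a number of a turn 10.7, either way. A call with a gripper value outside its range is refused whole. The fingers move at their own pace and stop on an object; "grip_force" is the grip in N (left out, the last holds). Time passes only in rows, so rows that do not move let the fingers close. It gives the time, the measured TCP pose, the force and the opening at its end, in the units of the state.
- manip.read_state(): the state, without advancing time (a new reading comes with each control period).
- camera(name): name is "scene" or "top"; returns (picture, depth): 420x560x3 uint8, red, green, blue; 420x560 float32, mm along the optical axis (not along the pixel's ray), 0 where there is no reading.
- calibration(name): a dict with "K" (3x3 intrinsics, pixels), "distortion" ([k1, k2, p1, p2, k3] as OpenCV has them; the pictures are not rectified), "world_from_camera" (4x4, takes a point from camera to world coordinates). Camera axes: x right, y down, z forward; pixel columns grow to the right and rows downward; lengths in mm; the calibration is good to about 2 mm. A picture is of the moment at which its call begins. calibration takes no time and is no camera call.
- order.sign_off(): hands the job in, once; it reports no verdict.
The state is a dict: "clock": time; "joints": joint angles; "qd": joint speeds; "effort": joint torques, N m; "eef_pos": TCP position; "eef_rot": TCP orientation; "wrist_force": force on the tool from outside, world axes, zero at the start; "moment": the same for the moment, N m; "finger_gap": finger opening in mm.
Only numpy, scipy, OpenCV 4.12 (cv2) and the standard library are available. Lean on these libraries where they do the work, as an engineer would, in place of code of your own. Each camera call takes 0.05 s, during which the arm holds its last target.

### The job

One of the four identical keys on the heat-mat controller was left latched down overnight. With the fingertips, tap each key lightly in turn, starting from the end with the blue lens and without pushing any raised key down to latching depth or releasing the latched one yet; then lift off and press the latched key firmly so that it lets go and springs up level with the others. Grasp nothing, and leave the can, tamper, trowel and cell flat where they are.

Things in the scene. Friction and masses are not known exactly. Their poses are not given: they have to be found in the camera images.
- panel: heat-mat controller: grey box with black face, 130 mm (x) by 250 mm (y) by 60 mm high, screwed to the bench. Origin at the centre of its underside, z up. Four key places in a row along its y axis at y = +75, +25, -25, -75 mm, x = 0 (50 mm apart; 14 mm gap between caps). A small blue lens (20 mm across, 4 mm high) sits on the face at x = +44, y = +105 mm: the blue end is the +y end, the first key is at y = +75 mm
- mod_a: thin aluminium frame that carries key a on the controller's face, 55 by 47 mm, 3 mm high; origin at its centre on the face, 60 mm above the bench; axes as the controller's
- key_a_top (a point): white key a: cap 44 mm (across the row) by 36 mm (along the row), flat top. This point is the centre of its top face (moves with the key); x and y axes as the controller's. Top height above the bench: 78 mm raised, 70 mm latched, 64 mm at the bottom stop. Its place in the row changes from run to run
- key_a (a joint): how far key a is pressed down, in m: 0 raised, 0.008 latched down, 0.014 bottom stop. A raised key is sprung: it starts to move at 1.5 N and needs 0.4 N more per mm (4.7 N at 8 mm) and comes back up by itself. The latched key, one of the four, does not move until pushed with about 4.7 N; driven about 4 mm or more below its latched height (about 7 N, anywhere down to the bottom stop is fine) it lets go, and springs up to the raised height when the finger lifts
- mod_b: thin aluminium frame that carries key b on the controller's face, 55 by 47 mm, 3 mm high; origin at its centre on the face, 60 mm above the bench; axes as the controller's
- key_b_top (a point): white key b: cap 44 mm (across the row) by 36 mm (along the row), flat top. This point is the centre of its top face (moves with the key); x and y axes as the controller's. Top height above the bench: 78 mm raised, 70 mm latched, 64 mm at the bottom stop. Its place in the row changes from run to run
- key_b (a joint): how far key b is pressed down, in m: 0 raised, 0.008 latched down, 0.014 bottom stop. A raised key is sprung: it starts to move at 1.5 N and needs 0.4 N more per mm (4.7 N at 8 mm) and comes back up by itself. The latched key, one of the four, does not move until pushed with about 4.7 N; driven about 4 mm or more below its latched height (about 7 N, anywhere down to the bottom stop is fine) it lets go, and springs up to the raised height when the finger lifts
- mod_c: thin aluminium frame that carries key c on the controller's face, 55 by 47 mm, 3 mm high; origin at its centre on the face, 60 mm above the bench; axes as the controller's
- key_c_top (a point): white key c: cap 44 mm (across the row) by 36 mm (along the row), flat top. This point is the centre of its top face (moves with the key); x and y axes as the controller's. Top height above the bench: 78 mm raised, 70 mm latched, 64 mm at the bottom stop. Its place in the row changes from run to run
- key_c (a joint): how far key c is pressed down, in m: 0 raised, 0.008 latched down, 0.014 bottom stop. A raised key is sprung: it starts to move at 1.5 N and needs 0.4 N more per mm (4.7 N at 8 mm) and comes back up by itself. The latched key, one of the four, does not move until pushed with about 4.7 N; driven about 4 mm or more below its latched height (about 7 N, anywhere down to the bottom stop is fine) it lets go, and springs up to the raised height when the finger lifts
- mod_d: thin aluminium frame that carries key d on the controller's face, 55 by 47 mm, 3 mm high; origin at its centre on the face, 60 mm above the bench; axes as the controller's
- key_d_top (a point): white key d: cap 44 mm (across the row) by 36 mm (along the row), flat top. This point is the centre of its top face (moves with the key); x and y axes as the controller's. Top height above the bench: 78 mm raised, 70 mm latched, 64 mm at the bottom stop. Its place in the row changes from run to run
- key_d (a joint): how far key d is pressed down, in m: 0 raised, 0.008 latched down, 0.014 bottom stop. A raised key is sprung: it starts to move at 1.5 N and needs 0.4 N more per mm (4.7 N at 8 mm) and comes back up by itself. The latched key, one of the four, does not move until pushed with about 4.7 N; driven about 4 mm or more below its latched height (about 7 N, anywhere down to the bottom stop is fine) it lets go, and springs up to the raised height when the finger lifts
- watering_can: brushed aluminium sprinkling can, 132 mm across, 130 mm high, spout towards its +x to 190 mm from the origin and 160 mm high, handle towards -x to 111 mm; loose. Origin at the centre of its underside
- tamper: wooden tamper standing on its 70 by 100 mm block, handle up to 108 mm; loose. Origin at the centre of its underside
- trowel: copper-toned trowel lying flat, blade towards its +x to 148 mm, dark wooden handle towards -x to 150 mm, 28 mm high; loose. Origin on the bench near where blade and handle meet
- cell_flat: empty black plastic cell flat, 280 (x) by 200 by 50 mm, loose. Origin at the centre of its underside

How it is judged (in metres and radians):
On the way, in this order (a step that is already met when the one before it is completed fails the run):
1. a finger taps the first key counted from the blue-lens end, the latched key being still latched (((contact force between the fingers and mod_a above 0.3 N and y of key_a_top in the frame of panel between 0.06 and 0.09 m) or (contact force between the fingers and mod_b above 0.3 N and y of key_b_top in the frame of panel between 0.06 and 0.09 m) or (contact force between the fingers and mod_c above 0.3 N and y of key_c_top in the frame of panel between 0.06 and 0.09 m) or (contact force between the fingers and mod_d above 0.3 N and y of key_d_top in the frame of panel between 0.06 and 0.09 m)) and value of joint key_c above 0.006 m), for 0.04 s.
2. a finger taps the second key counted from the blue-lens end, the latched key being still latched (((contact force between the fingers and mod_a above 0.3 N and y of key_a_top in the frame of panel between 0.01 and 0.04 m) or (contact force between the fingers and mod_b above 0.3 N and y of key_b_top in the frame of panel between 0.01 and 0.04 m) or (contact force between the fingers and mod_c above 0.3 N and y of key_c_top in the frame of panel between 0.01 and 0.04 m) or (contact force between the fingers and mod_d above 0.3 N and y of key_d_top in the frame of panel between 0.01 and 0.04 m)) and value of joint key_c above 0.006 m), for 0.04 s.
3. a finger taps the third key counted from the blue-lens end, the latched key being still latched (((contact force between the fingers and mod_a above 0.3 N and y of key_a_top in the frame of panel between -0.04 and -0.01 m) or (contact force between the fingers and mod_b above 0.3 N and y of key_b_top in the frame of panel between -0.04 and -0.01 m) or (contact force between the fingers and mod_c above 0.3 N and y of key_c_top in the frame of panel between -0.04 and -0.01 m) or (contact force between the fingers and mod_d above 0.3 N and y of key_d_top in the frame of panel between -0.04 and -0.01 m)) and value of joint key_c above 0.006 m), for 0.04 s.
4. a finger taps the fourth key counted from the blue-lens end, the latched key being still latched (((contact force between the fingers and mod_a above 0.3 N and y of key_a_top in the frame of panel between -0.09 and -0.06 m) or (contact force between the fingers and mod_b above 0.3 N and y of key_b_top in the frame of panel between -0.09 and -0.06 m) or (contact force between the fingers and mod_c above 0.3 N and y of key_c_top in the frame of panel between -0.09 and -0.06 m) or (contact force between the fingers and mod_d above 0.3 N and y of key_d_top in the frame of panel between -0.09 and -0.06 m)) and value of joint key_c above 0.006 m), for 0.04 s.
5. after the fourth tap the fingers come off the keys, the latched key being still latched (contact force between the fingers and mod_a below 0.05 N and contact force between the fingers and mod_b below 0.05 N and contact force between the fingers and mod_c below 0.05 N and contact force between the fingers and mod_d below 0.05 N and value of joint key_c above 0.006 m), for 0.1 s.
6. a finger presses the latched key down past its latched height until it lets go (value of joint key_c above 0.0105 m and contact force between the fingers and mod_c above 1 N), for 0.02 s.
At the end, for the whole second after the job is handed in: all four keys stand raised (within 2 mm of full height) and the can, tamper, trowel and cell flat are within 20 mm of where they started (value of joint each of key_a, key_b, key_c, key_d below 0.002 m and distance of each of watering_can, tamper, trowel, cell_flat from where it was at the start of the episode below 0.02 m); the robot touches nothing.
It fails at once if a raised key is pushed down to latching depth (8 mm) (value of joint any of key_a, key_b, key_d above 0.008 m).
It fails at once if the can, tamper, trowel or cell flat is lifted, carried or shoved more than 20 mm (distance of any of watering_can, tamper, trowel, cell_flat from where it was at the start of the episode above 0.02 m).
It also fails if it takes over 40 s, if anything falls off the work surface, if the arm or the gripper's body presses on something with over 40 N, if the wrist force passes 120 N, or if a joint passes its speed limit or range.

## Working session

There is one attempt and no reset: what is moved stays moved. The work goes in short steps, Python scripts to look and compute and a tool call to move; the robot and the scene stay as the last step left them, time stands still between calls to the robot, and variables do not carry over. Pictures are saved under pics/ and viewed, and the job is handed in when it is done.

Besides the shell and the picture viewer there is one more tool, called as name(argument=value, ...), one argument or row to a line, values as JSON. jog_arm: Moves the arm, as the interface text tells. Its arguments: {"type":"object","properties":{"turn":{"type":"array","items":{"type":"array","items":{"type":"number"}}},"dp":{"type":"array","items":{"type":"array","items":{"type":"number"}}},"gripper":{"type":"array","items":{"type":"number"}},"grip_force":{"type":"number"}},"required":["turn","dp","gripper"]}

```bash
mkdir -p pics; python3 - <<'E'
from cell import manip,camera,calibration
import cv2,numpy as np
s=manip.read_state();print(s)
for n in("scene","top"):
    p,d=camera(n);cv2.imwrite(f"pics/{n}0.png",p[:,:,::-1]);np.savez(f"{n}0.npz",p=p,d=d)
    c=calibration(n);print(n,c)
E
```

```text
{'clock': 0.0, 'joints': array([ 1.21841152e+00,  3.00458310e-01,  1.52157669e+00, -2.52910465e-05,
        1.32072039e+00, -6.65943753e-02]), 'qd': array([-1.48949160e-03,  8.88139992e-04, -8.47635195e-04,  2.17784758e-04,
       -7.83078184e-05,  9.18534655e-04]), 'effort': array([ 7.18983938e-04, -5.31808376e+01, -3.52740490e+01,  7.08535127e-02,
        2.45311571e-02, -8.36211211e-05]), 'eef_pos': array([154.9540519 , 527.39910194, 169.09523372]), 'eef_rot': array([ 3.09606354,  1.56963333, -1.9021096 ]), 'wrist_force': array([ 0.55010239,  0.15483266, -0.09416199]), 'moment': array([-0.0182161 ,  0.01654461, -0.0400827 ]), 'finger_gap': 93.97546324492247}
scene {'K': array([[400.8834665 ,   0.        , 276.25676439],
       [  0.        , 400.8834665 , 210.05758224],
       [  0.        ,   0.        ,   1.        ]]), 'distortion': array([-0.10978126,  0.        ,  0.        ,  0.        ,  0.        ]), 'world_from_camera': array([[-4.33974179e-01,  5.21512198e-01, -7.34636944e-01,
         1.43487602e+03],
       [ 9.00924553e-01,  2.50154829e-01, -3.54623056e-01,
         4.37636543e+02],
       [-1.16727019e-03, -8.15749709e-01, -5.78403880e-01,
         8.10712679e+02],
       [ 0.00000000e+00,  0.00000000e+00,  0.00000000e+00,
         1.00000000e+00]])}
top {'K': array([[502.52669234,   0.        , 280.97024443],
       [  0.        , 502.52669234, 207.8509296 ],
       [  0.        ,   0.        ,   1.        ]]), 'distortion': array([-0.14600672,  0.        ,  0.        ,  0.        ,  0.        ]), 'world_from_camera': array([[-2.02877129e-02, -9.87374021e-01,  1.57101725e-01,
         2.83793462e+02],
       [-9.99759944e-01,  2.13354365e-02,  4.98538751e-03,
        -3.20256184e+01],
       [-8.27427598e-03, -1.56962869e-01, -9.87569843e-01,
         1.43731850e+03],
       [ 0.00000000e+00,  0.00000000e+00,  0.00000000e+00,
         1.00000000e+00]])}
```

View pics/scene0.png

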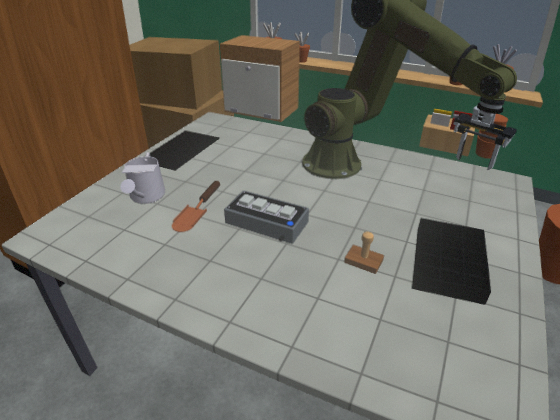

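View pics/top0.png

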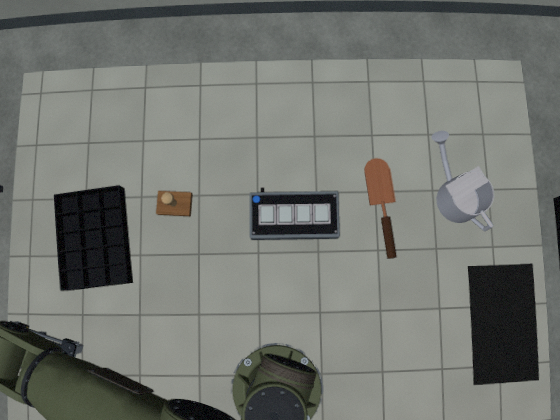

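The top view shows the panel at about (295,215). The blue lens is at (256,199) on the left (+y) end, and the white keys are at about (267,214), (285,214), (303,214) and (321,213). The path to it crosses the tamper at (174,203).

```bash
cat > h.py <<'E'
import numpy as np,cv2
from cell import calibration
def ray(n,u,v):
    c=calibration(n);q=cv2.undistortPoints(np.array([[[u,v]]],float),c["K"],c["distortion"])[0,0]
    T=c["world_from_camera"];return T[:3,3],T[:3,:3]@np.array([q[0],q[1],1])
def plane(n,u,v,z):
    o,d=ray(n,u,v);return o+d*(z-o[2])/d[2]
def pt(n,u,v,depth):
    o,d=ray(n,u,v);return o+d*depth
E
python3 - <<'E'
from h import *
for n,(x0,y0,x1,y1) in {"top":(245,185,345,245),"scene":(220,185,315,245)}.items():
    f=np.load(n+"0.npz");p,d=f["p"],f["d"]
    hsv=cv2.cvtColor(p,cv2.COLOR_RGB2HSV)
    cr=p[y0:y1,x0:x1,::-1];cv2.imwrite(f"pics/{n}_crop.png",cv2.resize(cr,None,fx=7,fy=7,interpolation=cv2.INTER_NEAREST))
    for name,m,z in(("white",(hsv[...,2]>185)&(hsv[...,1]<40),78),("blue",(hsv[...,0]>100)&(hsv[...,0]<130)&(hsv[...,1]>150)&(hsv[...,2]>90),64)):
        M=np.zeros(m.shape,np.uint8);M[y0:y1,x0:x1]=m[y0:y1,x0:x1]
        k,l,st,ce=cv2.connectedComponentsWithStats(M)
        for i in range(1,k):
            if st[i,4]<15: continue
            mm=cv2.erode((l==i).astype(np.uint8),np.ones((3,3)))>0
            dd=np.median(d[mm]) if mm.any() else 0
            print(n,name,st[i],ce[i].round(1),plane(n,*ce[i],z).round(1),"depth pt",pt(n,*ce[i],dd).round(1))
E
```

```text
top blue [252 196   8   7  47] [255.8 199. ] [528.7  44.2  64. ] depth pt [528.8  44.3  63.3]
scene blue [287 221   7   5  25] [289.8 222.9] [530.   47.1  64. ] depth pt [527.9  46.2  62.3]
```

View pics/top_crop.png

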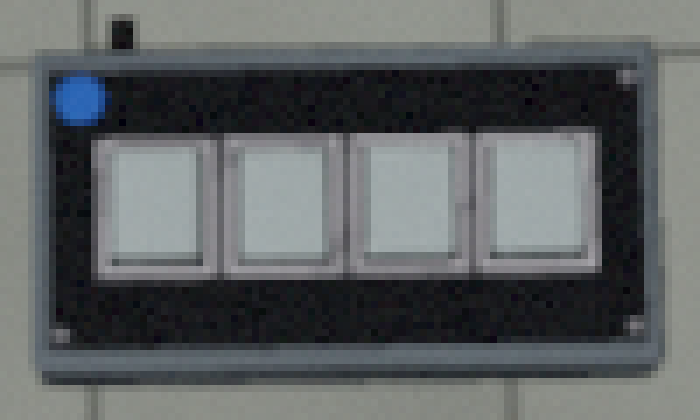

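View pics/scene_crop.png

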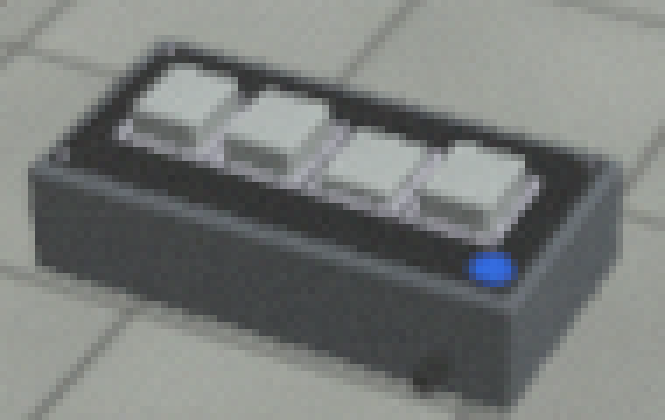

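```bash
python3 - <<'E'
from h import *
f=np.load("top0.npz");p,d=f["p"],f["d"]
print(p[213,250:345].max(axis=1)); 
for u in (267,285,303,321): print(p[214,u], pt("top",u,214,np.median(d[209:219,u-4:u+5])).round(1))
E
```

```text
[115  93  53  24  27  29  31  22  83 130 142 157 169 170 169 169 169 171
 171 170 169 167 164 122 136 140 102 146 138 144 171 169 170 170 169 168
 169 169 171 168 169 133 139 143 104 147 135 136 169 170 170 169 169 169
 170 170 170 171 171 141 141 137  91 142 139 148 169 170 170 170 169 170
 170 169 170 168 169 160 143 138 101  27  30  27  25  25  42  96  92 131
 148 146 147 145 145]
[157 167 168] [483.9  13.4  77.5]
[160 170 170] [483.9 -35.9  70.1]
[160 169 170] [481.8 -85.   77.7]
[160 169 170] [ 480.6 -134.2   78.2]
```

The crops show the second key from the blue lens sitting low. In the scene crop it is at (365,160), and its depth height is 70 mm against 78 mm for the others. Next I'll get precise cap centres.

```bash
python3 - <<'E'
from h import *
f=np.load("top0.npz");p,d=f["p"].astype(int),f["d"]
m=(p[...,1]>150)&(p[...,1]>p[...,0]+4)
M=np.zeros(m.shape,np.uint8);M[200:225,258:338]=m[200:225,258:338]
k,l,st,ce=cv2.connectedComponentsWithStats(M,connectivity=4)
C=[]
for i in range(1,k):
    if st[i,4]<60: continue
    mm=l==i;h=np.median([pt("top",u,v,d[v,u])[2] for v,u in np.argwhere(mm)])
    P=plane("top",*ce[i],h);C.append(P);print(st[i],ce[i].round(2),P.round(1))
C=np.array(sorted(C,key=lambda a:-a[1]))
v=C[0]-C[-1];print("yaw deg",np.degrees(np.arctan2(-v[0],v[1])),np.linalg.norm(v[:2]),C.mean(0))
from cell import manip
from scipy.spatial.transform import Rotation as R
print(R.from_euler("xyz",manip.read_state()["eef_rot"]).as_matrix().round(3))
# objects near path: tamper
h=[pt("top",u,v,d[v,u]) for v in range(185,220) for u in range(150,196)];h=np.array(h);h=h[h[:,2]>15];print("tamper",h.min(0),h.max(0))
E
```

```text
[316 205  12  16 176] [321.4  212.49] [ 484.8 -135.5   78.1]
[261 206  12  15 171] [266.59 213.36] [485.6  14.5  77.8]
[280 206  11  15 156] [284.99 213.4 ] [485.5 -35.9  70.4]
[298 206  11  15 165] [303. 213.] [484.4 -85.1  78.3]
yaw deg -0.3340637568470949 149.96827626652026 [485.09690152 -60.49327999  76.16910392]
[[-0.    -0.959  0.282]
 [-0.001  0.282  0.959]
 [-1.     0.    -0.001]]
tamper [283.79346212 -32.02561837  15.04848308] [ 569.02252439  336.69319721 1437.31850326]
```

jog_arm(
  turn=[
    [-8.2,0,0],
    [-8.2,0,0],
    [0,0,0],
    [0,0,0],
    [0,0,0],
    [0,0,0],
    [0,0,0],
    [0,0,0],
  ],
  dp=[
    [0,0,0],
    [0,0,0],
    [0,-3.3,-5.1],
    [0,-3.3,-5.1],
    [0,-3.3,-5.1],
    [0,-3.3,-5.1],
    [0,-3.3,-5.1],
    [0,-3.3,-5.1],
  ],
  gripper=[1,1,1,1,1,1,1,1],
)

```text
clock: 1.1
eef_pos: [358.9, 215.9, 167.4]
eef_rot: [2.72, 1.566, -1.975]
wrist_force: [0.9, -0.1, 0.3]
finger_gap: 17.2
```

jog_arm(
  turn=[
    [0,0,0],
    [0,0,0],
    [0,0,0],
    [0,0,0],
    [0,0,0],
    [0,0,0],
  ],
  dp=[
    [1,-3.1,-5],
    [1,-3.1,-5],
    [1,-3.1,-5],
    [1,-3,-4.5],
    [1,0,0],
    [0,0,0],
  ],
  gripper=[1,1,1,1,1,1],
)

```text
clock: 1.85
eef_pos: [488.3, 12.8, 115.7]
eef_rot: [2.468, 1.566, -2.233]
wrist_force: [-0.8, -0.3, 0.5]
finger_gap: 0.3
```

```bash
python3 - <<'E'
from cell import manip
from scipy.spatial.transform import Rotation as R
s=manip.read_state();print(s["eef_pos"],s["wrist_force"],s["finger_gap"],s["qd"].round(3))
print(R.from_euler("xyz",s["eef_rot"]).as_matrix().round(3))
E
```

```text
[488.27895861  12.83222703 115.68369199] [-0.80744567 -0.26213147  0.47533193] 0.34352890847530426 [-0.017  0.002 -0.024 -0.003  0.006 -0.009]
[[-0.003 -1.    -0.012]
 [-0.004 -0.012  1.   ]
 [-1.     0.003 -0.004]]
```

jog_arm(
  turn=[
    [0,0,0],
    [0,0,0],
    [0,0,0],
    [0,0,0],
  ],
  dp=[
    [2,0.3,0.15],
    [1,0,0],
    [0,0,0],
    [0,0,0],
  ],
  gripper=[1,1,1,1],
)

```text
clock: 2.35
eef_pos: [484.9, 17.3, 87.1]
eef_rot: [3.029, 1.567, -1.668]
wrist_force: [0.5, 0.2, 0.3]
finger_gap: 0.6
```

jog_arm(
  turn=[
    [0,0,0],
    [0,0,0],
    [0,0,0],
  ],
  dp=[
    [0.7,0,-0.2],
    [0.2,0,0],
    [0,0,0],
  ],
  gripper=[1,1,1],
)

```text
clock: 2.72
eef_pos: [485.4, 15.2, 78.3]
eef_rot: [-2.907, 1.567, -1.32]
wrist_force: [0.1, -0.2, -0.4]
finger_gap: 0.2
```

jog_arm(
  turn=[
    [0,0,0],
    [0,0,0],
  ],
  dp=[
    [0.2,0,0],
    [0,0,0],
  ],
  gripper=[1,1],
)

```text
clock: 2.98
eef_pos: [485.5, 15.1, 76.3]
eef_rot: [-2.871, 1.567, -1.285]
wrist_force: [-0.4, -1.1, -0.0]
finger_gap: 0.2
```

jog_arm(
  turn=[
    [0,0,0],
    [0,0,0],
  ],
  dp=[
    [0.15,0,0],
    [0,0,0],
  ],
  gripper=[1,1],
)

```text
clock: 3.22
eef_pos: [485.5, 15.1, 74.8]
eef_rot: [-2.852, 1.567, -1.266]
wrist_force: [-0.2, 0.6, 0.7]
finger_gap: 0.3
```

```bash
python3 - <<'E'
from cell import manip,camera
import cv2
s=manip.read_state();print(s["eef_pos"],s["wrist_force"],s["moment"])
p,d=camera("scene");cv2.imwrite("pics/s1.png",cv2.resize(p[170:260,200:340,::-1],None,fx=5,fy=5))
s=manip.read_state();print(s["eef_pos"],s["wrist_force"],s["moment"])
E
```

```text
[485.52406004  15.098358    74.75552773] [-0.20318684  0.63912894  0.67062433] [ 0.0327205   0.00257376 -0.00056839]
[485.56840585  15.10330383  74.84119575] [0.57520133 0.54524018 0.20731373] [ 0.03168757 -0.02054827  0.0272952 ]
```

View pics/s1.png

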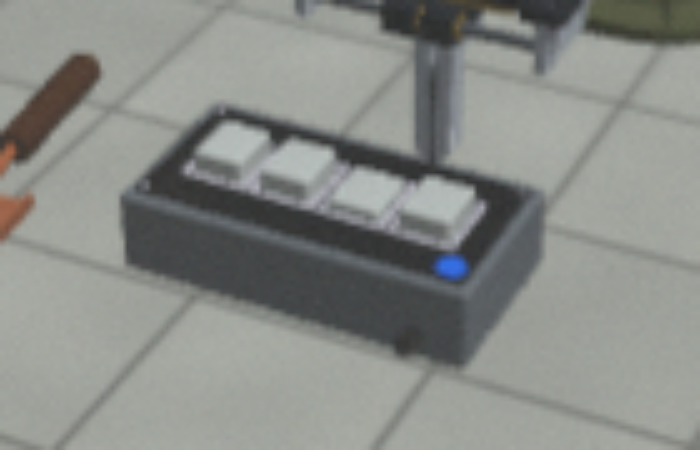

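The picture shows the fingertips at (437,160) in the crop, short of the first key at (440,195), with no contact. I'll compare the tips with the reported TCP.

```bash
python3 - <<'E'
from h import *
from cell import camera,manip
p,d=camera("top");cv2.imwrite("pics/t1.png",cv2.resize(p[170:260,220:360,::-1],None,fx=5,fy=5))
p,d=camera("scene")
for u,v in((287,200),(284,200),(290,200),(287,196),(288,209)): print(u,v,d[v,u],pt("scene",u,v,d[v,u]).round(1))
for z in (75,85,95,105): print(plane("scene",287,202.5,z).round(1))
c=calibration("scene");T=np.linalg.inv(c["world_from_camera"])
for P in ([485.5,15,74.8],[485.5,14.5,78]):
  print(cv2.projectPoints(np.array([P],float),cv2.Rodrigues(T[:3,:3])[0],T[:3,3],c["K"],c["distortion"])[0].ravel())
E
```

```text
287 200 1241.5078 [492.1  19.6 118. ]
284 200 1243.6261 [494.6  10.5 116.8]
290 200 1236.6204 [491.8  29.5 120.7]
287 196 1227.0911 [496.7  21.3 136. ]
288 209 1273.8685 [481.1  18.7  76.6]
[ 4.469e+02 -3.000e-01  7.500e+01]
[460.3   5.6  85. ]
[473.8  11.6  95. ]
[487.2  17.5 105. ]
[286.36493493 209.89535074]
[286.23503923 209.03261201]
```

View pics/t1.png

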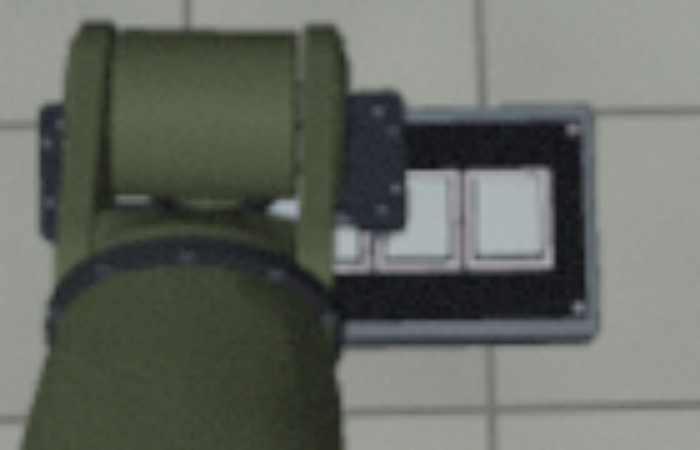

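```bash
python3 - <<'E'
from h import *
from cell import camera,manip
p,d=camera("scene")
np.set_printoptions(linewidth=200)
for v in range(192,216,1): print(v,[tuple(pt("scene",u,v,d[v,u]).round(0).astype(int)) for u in (284,287,290)],p[v,287])
print(manip.read_state()["eef_pos"])
cv2.imwrite("pics/s2.png",cv2.resize(p[120:230,230:340,::-1],None,fx=5,fy=5,interpolation=cv2.INTER_NEAREST))
E
```

```text
192 [(np.int64(492), np.int64(9), np.int64(144)), (np.int64(492), np.int64(19), np.int64(147)), (np.int64(492), np.int64(29), np.int64(150))] [89 93 97]
193 [(np.int64(497), np.int64(11), np.int64(144)), (np.int64(494), np.int64(20), np.int64(145)), (np.int64(492), np.int64(29), np.int64(146))] [89 94 96]
194 [(np.int64(496), np.int64(11), np.int64(140)), (np.int64(495), np.int64(20), np.int64(142)), (np.int64(492), np.int64(29), np.int64(143))] [92 97 98]
195 [(np.int64(494), np.int64(10), np.int64(135)), (np.int64(498), np.int64(22), np.int64(140)), (np.int64(494), np.int64(30), np.int64(141))] [91 94 99]
196 [(np.int64(494), np.int64(10), np.int64(131)), (np.int64(493), np.int64(20), np.int64(133)), (np.int64(495), np.int64(31), np.int64(138))] [93 95 96]
197 [(np.int64(494), np.int64(10), np.int64(127)), (np.int64(496), np.int64(21), np.int64(132)), (np.int64(492), np.int64(29), np.int64(132))] [ 94  97 100]
198 [(np.int64(495), np.int64(10), np.int64(124)), (np.int64(495), np.int64(21), np.int64(127)), (np.int64(495), np.int64(31), np.int64(130))] [ 96  98 102]
199 [(np.int64(49
[... 1928 characters left out ...]
7), np.int64(29), np.int64(76))] [180 185 184]
212 [(np.int64(503), np.int64(15), np.int64(78)), (np.int64(495), np.int64(22), np.int64(75)), (np.int64(493), np.int64(31), np.int64(76))] [181 188 185]
213 [(np.int64(504), np.int64(15), np.int64(75)), (np.int64(502), np.int64(25), np.int64(76)), (np.int64(497), np.int64(33), np.int64(76))] [170 176 174]
214 [(np.int64(506), np.int64(16), np.int64(72)), (np.int64(505), np.int64(26), np.int64(75)), (np.int64(502), np.int64(35), np.int64(76))] [129 133 130]
215 [(np.int64(505), np.int64(16), np.int64(68)), (np.int64(508), np.int64(27), np.int64(73)), (np.int64(503), np.int64(35), np.int64(73))] [96 97 95]
[485.5986064   15.09870686  74.90261311]
```

View pics/s2.png

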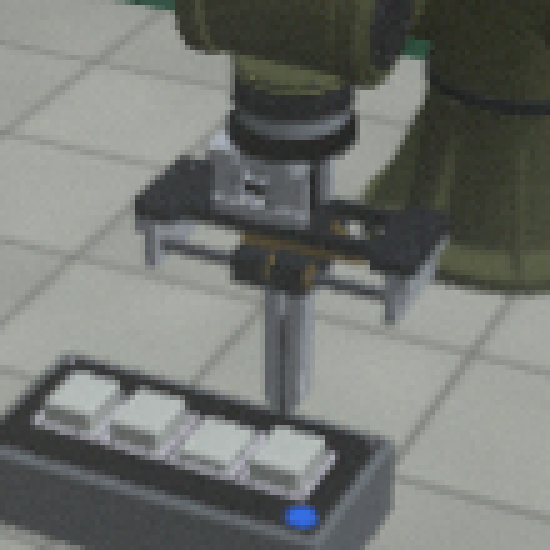

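The images put the fingertips at z≈109, x≈486, y≈20, while the reported TCP is z=75. So the real tips are about 34 mm higher than reported. I'll go by camera and force and lower in small steps.

jog_arm(
  turn=[
    [0,0,0],
    [0,0,0],
    [0,0,0],
  ],
  dp=[
    [1.2,0,-0.3],
    [0.8,0,0],
    [0,0,0],
  ],
  gripper=[1,1,1],
)

```text
clock: 3.8
eef_pos: [485.4, 11.8, 53.0]
eef_rot: [-2.991, 1.567, -1.404]
wrist_force: [0.6, -0.2, 0.2]
finger_gap: 0.6
```

```bash
cat > look.py <<'E'
from h import *
from cell import camera,manip
import sys
p,d=camera("scene")
s=manip.read_state();print(s["clock"],s["eef_pos"].round(1),s["wrist_force"].round(2),s["finger_gap"].round(1))
e=s["eef_pos"]
# finger points: between x e-20..e+20, y+-25, z>82
vs,us=np.mgrid[175:230,230:330]
P=np.array([pt("scene",u,v,d[v,u]) for v,u in zip(vs.ravel(),us.ravel())])
m=(abs(P[:,0]-e[0]-6)<12)&(abs(P[:,1]-e[1])<30)&(P[:,2]>84)&(P[:,2]<150)
F=P[m];print("finger zmin",np.sort(F[:,2])[:6].round(1),"y",np.percentile(F[:,1],[2,50,98]).round(1),"x",np.median(F[:,0]).round(1))
cv2.imwrite("pics/%s.png"%sys.argv[1],cv2.resize(p[150:250,220:340,::-1],None,fx=5,fy=5,interpolation=cv2.INTER_NEAREST))
E
python3 look.py s3
```

```text
Traceback (most recent call last):
  File "look.py", line 5, in <module>
    s=manip.read_state();print(s["clock"],s["eef_pos"].round(1),s["wrist_force"].round(2),s["finger_gap"].round(1))
                                                                                          ^^^^^^^^^^^^^^^^^^^^^
AttributeError: 'float' object has no attribute 'round'
```

```bash
sed -i 's/,s\["finger_gap"\].round(1)//' look.py; python3 look.py s3
```

```text
3.9 [485.8  11.8  53.8] [ 0.78 -0.13 -0.83]Traceback (most recent call last):
  File "look.py", line 9, in <module>
    P=np.array([pt("scene",u,v,d[v,u]) for v,u in zip(vs.ravel(),us.ravel())])
                ~~^^^^^^^^^^^^^^^^^^^^
  File "h.py", line 9, in pt
    o,d=ray(n,u,v);return o+d*depth
        ~~~^^^^^^^
  File "h.py", line 4, in ray
    c=calibration(n);q=cv2.undistortPoints(np.array([[[u,v]]],float),c["K"],c["distortion"])[0,0]
ValueError: time passes only in moves, steps and waits
```

```bash
sed -i 's/^from cell import calibration/from cell import calibration as _c\nimport functools\ncalibration=functools.cache(_c)/' h.py; python3 look.py s3
```

```text
3.95 [485.9  11.8  54. ] [-0.26 -0.38  0.07]
finger zmin [88.8 89.3 90.2 92.6 93.3 93.9] y [ 2.9 17.4 27.8] x 494.1
```

View pics/s3.png

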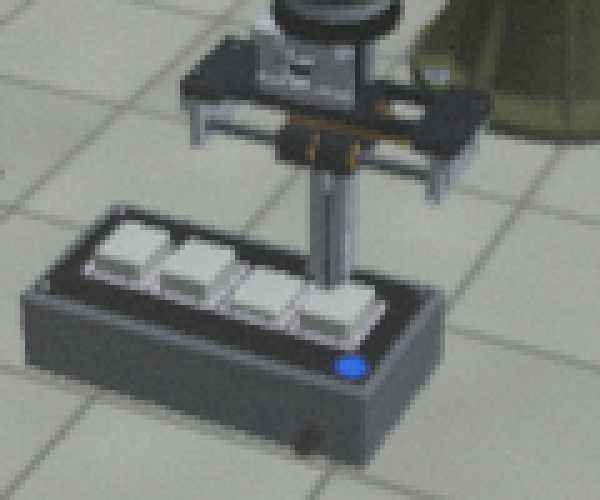

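The tips are now at about (330,285) in the crop, over the first key. Tip z is about 88 at a reported 54, so I expect contact near a reported 43.5.

jog_arm(
  turn=[
    [0,0,0],
    [0,0,0],
    [0,0,0],
  ],
  dp=[
    [0.8,0,-0.1],
    [0,0,0],
    [0,0,0],
  ],
  gripper=[1,1,1],
)

```text
clock: 4.32
eef_pos: [486.1, 10.7, 45.7]
eef_rot: [-2.513, 1.566, -0.926]
wrist_force: [-0.7, -0.1, 0.2]
finger_gap: 0.5
```

jog_arm(
  turn=[
    [0,0,0],
    [0,0,0],
  ],
  dp=[
    [0.15,0,0],
    [0,0,0],
  ],
  gripper=[1,1],
)

```text
clock: 4.58
eef_pos: [486.2, 10.7, 44.3]
eef_rot: [-2.471, 1.566, -0.884]
wrist_force: [0.1, 0.0, 0.7]
finger_gap: 0.3
```

jog_arm(
  turn=[
    [0,0,0],
    [0,0,0],
  ],
  dp=[
    [0.15,0,0],
    [0,0,0],
  ],
  gripper=[1,1],
)

```text
clock: 4.82
eef_pos: [486.3, 10.7, 42.8]
eef_rot: [-2.448, 1.566, -0.862]
wrist_force: [-0.6, -0.2, -0.2]
finger_gap: 0.3
```

jog_arm(
  turn=[
    [0,0,0],
    [0,0,0],
  ],
  dp=[
    [0.15,0,0],
    [0,0,0],
  ],
  gripper=[1,1],
)

```text
clock: 5.08
eef_pos: [486.4, 10.7, 41.3]
eef_rot: [-2.416, 1.566, -0.829]
wrist_force: [-0.9, -0.2, 0.9]
finger_gap: 0.4
```

```bash
python3 look.py s4
```

```text
5.125 [486.4  10.7  41.4] [-0.37  0.25  1.15]
finger zmin [84.4 84.8 84.9 85.7 85.7 85.8] y [ 1.  14.7 26.4] x 494.7
```

View pics/s4.png

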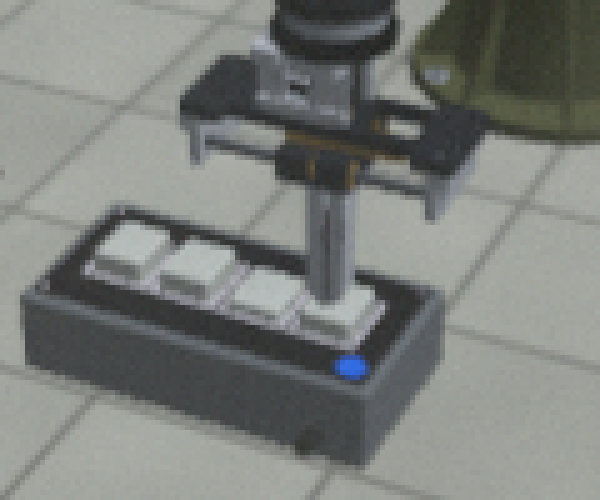

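The tips sit on the first key, and Fz is just starting to rise.

jog_arm(
  turn=[
    [0,0,0],
    [0,0,0],
  ],
  dp=[
    [0.12,0,0],
    [0,0,0],
  ],
  gripper=[1,1],
)

```text
clock: 5.38
eef_pos: [486.4, 10.7, 40.2]
eef_rot: [-2.406, 1.566, -0.819]
wrist_force: [-1.1, -0.1, 3.2]
finger_gap: 0.2
```

Contact with key 1 is confirmed at Fz 3.2 N, with the first touch at a reported z of about 41.5. I'll lift and move on to key 2.

jog_arm(
  turn=[
    [0,0,0],
    [0,0,0],
    [0,0,0],
    [0,0,0],
    [0,0,0],
  ],
  dp=[
    [-1.5,0,0],
    [0,0,-2.5],
    [0,0,-2.5],
    [0,0,0],
    [0,0,0],
  ],
  gripper=[1,1,1,1,1],
)

```text
clock: 6.0
eef_pos: [488.0, -39.8, 59.4]
eef_rot: [-2.187, 1.564, -0.599]
wrist_force: [-0.3, 0.2, 0.2]
finger_gap: 0.5
```

jog_arm(
  turn=[
    [0,0,0],
    [0,0,0],
    [0,0,0],
    [0,0,0],
  ],
  dp=[
    [1.2,0.1,0],
    [0.8,0,0],
    [0,0,0],
    [0,0,0],
  ],
  gripper=[1,1,1,1],
)

```text
clock: 6.5
eef_pos: [486.7, -38.3, 37.6]
eef_rot: [-2.246, 1.565, -0.657]
wrist_force: [-0.4, 0.4, -0.4]
finger_gap: 0.4
```

```bash
python3 look.py s5
```

```text
6.55 [486.7 -38.3  37.7] [ 0.13 -0.17  0.01]
finger zmin [84.9 84.9 85.4 86.  86.1 86.3] y [-48.4 -32.9 -22.2] x 495.1
```

View pics/s5.png

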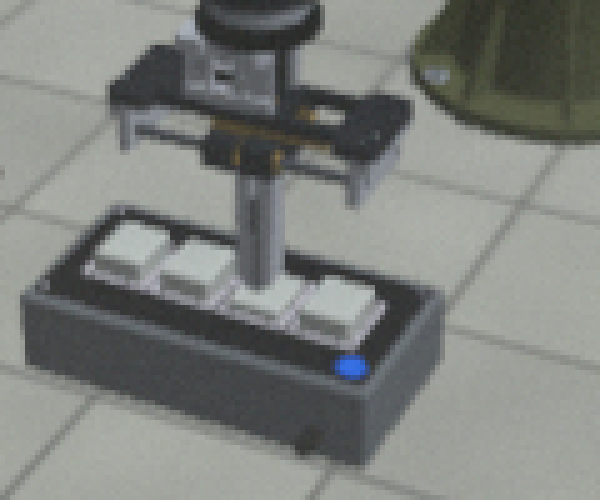

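The tips are above the second key, at about (260,288) in the crop and clear of both neighbours. Next I'll close the last 4 mm gently.

jog_arm(
  turn=[
    [0,0,0],
    [0,0,0],
  ],
  dp=[
    [0.3,0,0],
    [0,0,0],
  ],
  gripper=[1,1],
)

```text
clock: 6.8
eef_pos: [487.0, -38.4, 34.8]
eef_rot: [-2.186, 1.564, -0.597]
wrist_force: [0.4, -0.6, -0.5]
finger_gap: 0.5
```

jog_arm(
  turn=[
    [0,0,0],
    [0,0,0],
  ],
  dp=[
    [0.1,0,0],
    [0,0,0],
  ],
  gripper=[1,1],
)

```text
clock: 7.05
eef_pos: [487.1, -38.4, 34.2]
eef_rot: [-2.166, 1.564, -0.576]
wrist_force: [-1.8, -0.1, 4.1]
finger_gap: 0.6
```

Key 2 is touched at 4.1 N with no travel. Moving to key 3, where I expect contact at a reported z of about 41.5.

jog_arm(
  turn=[
    [0,0,0],
    [0,0,0],
    [0,0,0],
    [0,0,0],
    [0,0,0],
  ],
  dp=[
    [-2.2,0,0],
    [0,0.1,-2.5],
    [0,0,-2.6],
    [0,0,0],
    [0,0,0],
  ],
  gripper=[1,1,1,1,1],
)

```text
clock: 7.68
eef_pos: [486.6, -89.9, 56.6]
eef_rot: [-2.201, 1.564, -0.612]
wrist_force: [-0.5, -0.2, 0.5]
finger_gap: 0.3
```

jog_arm(
  turn=[
    [0,0,0],
    [0,0,0],
    [0,0,0],
  ],
  dp=[
    [1.1,0.1,0.1],
    [0,0,0],
    [0,0,0],
  ],
  gripper=[1,1,1],
)

```text
clock: 8.05
eef_pos: [485.3, -87.3, 44.3]
eef_rot: [-2.239, 1.565, -0.647]
wrist_force: [0.4, 0.3, 0.4]
finger_gap: 0.5
```

```bash
python3 look.py s6
```

```text
8.1 [485.2 -87.3  44.3] [ 0.47 -0.16  0.1 ]
finger zmin [86.4 86.6 86.8 87.2 87.3 88. ] y [-95.4 -81.3 -71.4] x 493.2
```

View pics/s6.png

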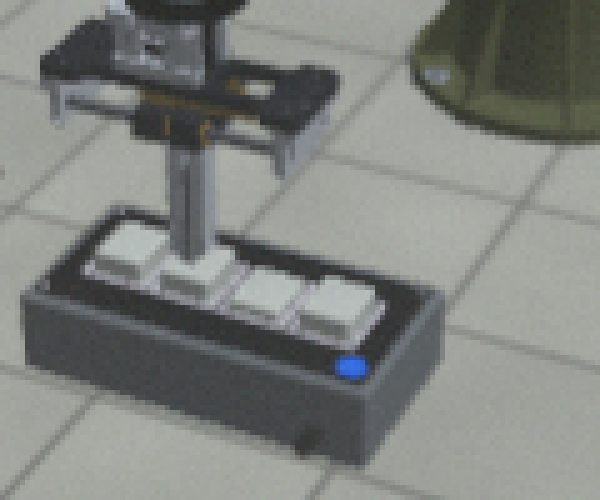

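Key 2 at (265,290) is still low and key 1 is back up. The tips are over key 3 at (190,258).

jog_arm(
  turn=[
    [0,0,0],
    [0,0,0],
  ],
  dp=[
    [0.25,0,0],
    [0,0,0],
  ],
  gripper=[1,1],
)

```text
clock: 8.35
eef_pos: [485.5, -87.3, 41.9]
eef_rot: [-2.219, 1.565, -0.628]
wrist_force: [-1.4, -0.4, 1.4]
finger_gap: 0.3
```

jog_arm(
  turn=[
    [0,0,0],
    [0,0,0],
  ],
  dp=[
    [0.15,0,0],
    [0,0,0],
  ],
  gripper=[1,1],
)

```text
clock: 8.6
eef_pos: [485.5, -87.3, 40.5]
eef_rot: [-2.201, 1.565, -0.61]
wrist_force: [-0.6, -0.2, 2.3]
finger_gap: 0.5
```

Key 3 is tapped at 2.3 N. On to key 4.

jog_arm(
  turn=[
    [0,0,0],
    [0,0,0],
    [0,0,0],
    [0,0,0],
    [0,0,0],
  ],
  dp=[
    [-1.5,0,0],
    [0,0.1,-2.5],
    [0,0,-2.5],
    [0,0,0],
    [0,0,0],
  ],
  gripper=[1,1,1,1,1],
)

```text
clock: 9.22
eef_pos: [486.3, -138.1, 59.8]
eef_rot: [-2.116, 1.562, -0.524]
wrist_force: [0.6, -0.1, -1.5]
finger_gap: 0.2
```

jog_arm(
  turn=[
    [0,0,0],
    [0,0,0],
    [0,0,0],
    [0,0,0],
  ],
  dp=[
    [1.0,0.1,0.0],
    [0.4,0,0],
    [0,0,0],
    [0,0,0],
  ],
  gripper=[1,1,1,1],
)

```text
clock: 9.72
eef_pos: [485.2, -136.5, 44.8]
eef_rot: [-2.117, 1.563, -0.524]
wrist_force: [0.7, 0.4, 0.4]
finger_gap: 0.5
```

jog_arm(
  turn=[
    [0,0,0],
    [0,0,0],
  ],
  dp=[
    [0.25,0,0],
    [0,0,0],
  ],
  gripper=[1,1],
)

```text
clock: 9.98
eef_pos: [485.4, -136.5, 42.3]
eef_rot: [-2.106, 1.563, -0.512]
wrist_force: [-1.0, 0.6, 0.2]
finger_gap: 0.5
```

jog_arm(
  turn=[
    [0,0,0],
    [0,0,0],
  ],
  dp=[
    [0.15,0,0],
    [0,0,0],
  ],
  gripper=[1,1],
)

```text
clock: 10.22
eef_pos: [485.4, -136.5, 40.9]
eef_rot: [-2.101, 1.563, -0.508]
wrist_force: [-0.7, 0.9, 1.3]
finger_gap: 0.7
```

jog_arm(
  turn=[
    [0,0,0],
    [0,0,0],
  ],
  dp=[
    [0.12,0,0],
    [0,0,0],
  ],
  gripper=[1,1],
)

```text
clock: 10.48
eef_pos: [485.4, -136.5, 39.8]
eef_rot: [-2.099, 1.563, -0.505]
wrist_force: [-0.7, -0.1, 2.8]
finger_gap: 0.4
```

```bash
python3 look.py s7
```

```text
10.525 [ 485.4 -136.5   39.8] [-0.62 -0.1   2.49]
finger zmin [84.  85.3 85.9 85.9 86.5 86.6] y [-146.1 -130.  -120.3] x 493.1
```

View pics/s7.png

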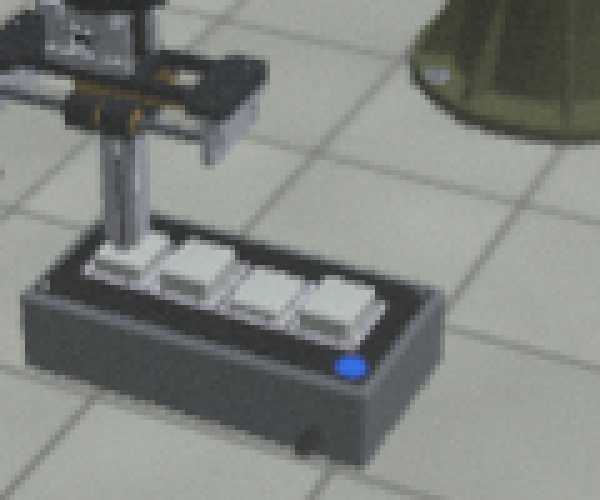

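Key 4 is pressed slightly at (125,245) with 2.5–2.8 N, and key 2 is still low. I'll lift, then go back 100 mm to key 2.

jog_arm(
  turn=[
    [0,0,0],
    [0,0,0],
    [0,0,0],
    [0,0,0],
    [0,0,0],
    [0,0,0],
    [0,0,0],
  ],
  dp=[
    [-2.0,0,0],
    [0,0,0],
    [0,0.1,4],
    [0,0,4],
    [0,0,1.7],
    [0,0,0],
    [0,0,0],
  ],
  gripper=[1,1,1,1,1,1,1],
)

```text
clock: 11.4
eef_pos: [481.1, -38.4, 56.4]
eef_rot: [-2.297, 1.565, -0.704]
wrist_force: [0.1, -0.4, 0.2]
finger_gap: 0.2
```

jog_arm(
  turn=[
    [0,0,0],
    [0,0,0],
    [0,0,0],
    [0,0,0],
  ],
  dp=[
    [1.0,-0.4,0.0],
    [0.9,0,0],
    [0,0,0],
    [0,0,0],
  ],
  gripper=[1,1,1,1],
)

```text
clock: 11.9
eef_pos: [485.3, -40.4, 35.3]
eef_rot: [-2.413, 1.565, -0.824]
wrist_force: [-0.2, -0.3, 0.3]
finger_gap: 0.3
```

jog_arm(
  turn=[
    [0,0,0],
    [0,0,0],
    [0,0,0],
    [0,0,0],
  ],
  dp=[
    [0.3,0,0.1],
    [0.2,0,0],
    [0.1,0,0],
    [0,0,0],
  ],
  gripper=[1,1,1,1],
)

```text
clock: 12.4
eef_pos: [485.7, -39.8, 31.0]
eef_rot: [-2.381, 1.563, -0.791]
wrist_force: [-3.0, -0.6, 4.6]
finger_gap: 0.5
```

jog_arm(
  turn=[
    [0,0,0],
    [0,0,0],
    [0,0,0],
  ],
  dp=[
    [0.25,0,0],
    [0,0,0],
    [0,0,0],
  ],
  gripper=[1,1,1],
)

```text
clock: 12.78
eef_pos: [485.8, -39.9, 29.8]
eef_rot: [-2.368, 1.562, -0.778]
wrist_force: [-2.3, -0.6, 5.8]
finger_gap: 0.5
```

jog_arm(
  turn=[
    [0,0,0],
    [0,0,0],
    [0,0,0],
  ],
  dp=[
    [0.3,0,0],
    [0.25,0,0],
    [0.2,0,0],
  ],
  gripper=[1,1,1],
)

```text
clock: 13.15
eef_pos: [486.2, -40.0, 27.9]
eef_rot: [-2.327, 1.561, -0.736]
wrist_force: [-17.8, 1.4, 34.6]
finger_gap: 0.4
```

It reached the bottom stop (34.6 N). Lifting off now.

jog_arm(
  turn=[
    [0,0,0],
    [0,0,0],
    [0,0,0],
    [0,0,0],
    [0,0,0],
    [0,0,0],
  ],
  dp=[
    [-1.5,0,0],
    [-3,0,0],
    [-4,0,0],
    [-4,0,0],
    [0,0,0],
    [0,0,0],
  ],
  gripper=[1,1,1,1,1,1],
)

```text
clock: 13.9
eef_pos: [485.0, -38.5, 157.0]
eef_rot: [-2.244, 1.559, -0.652]
wrist_force: [0.1, -0.3, -0.0]
finger_gap: 0.2
```

```bash
python3 look.py s8; python3 - <<'E'
from h import *
from cell import camera,manip
p,d=camera("scene")
c=calibration("scene");T=np.linalg.inv(c["world_from_camera"])
for y in (14.5,-35.5,-85.5,-135.5):
  u,v=cv2.projectPoints(np.array([[490,y,76.]]),cv2.Rodrigues(T[:3,:3])[0],T[:3,3],c["K"],c["distortion"])[0].ravel()
  u,v=round(u),round(v);print(np.median([pt("scene",a,b,d[b,a])[2] for a in range(u-2,u+3) for b in range(v-1,v+2)]).round(1))
s=manip.read_state();print(s["eef_pos"],s["wrist_force"])
cv2.imwrite("pics/s9.png",p[:,:,::-1])
E
```

```text
13.95 [485.  -38.5 157.1] [ 0.46  0.08 -0.55]
76.6
76.6
77.1
76.2
[484.94574989 -38.54348511 156.87961068] [ 0.85538344 -0.51109354 -0.02105455]Traceback (most recent call last):
  File "look.py", line 11, in <module>
    F=P[m];print("finger zmin",np.sort(F[:,2])[:6].round(1),"y",np.percentile(F[:,1],[2,50,98]).round(1),"x",np.median(F[:,0]).round(1))
                                                                ~~~~~~~~~~~~~^^^^^^^^^^^^^^^^^^
    return _quantile_unchecked(
        a, q, axis, out, overwrite_input, method, keepdims, weights)
    return _ureduce(a,
                    func=_quantile_ureduce_func,
    ...<5 lines>...
                    overwrite_input=overwrite_input,
                    method=method)
    r = func(a, **kwargs)
    result = _quantile(arr,
                       quantiles=q,
    ...<2 lines>...
                       out=out,
                       weights=wgt)
    slices_having_nans = np.isnan(arr[-1, ...])
                                  ~~~^^^^^^^^^
IndexError: index -1 is out of bounds for axis 0 with size 0
```

View pics/s9.png

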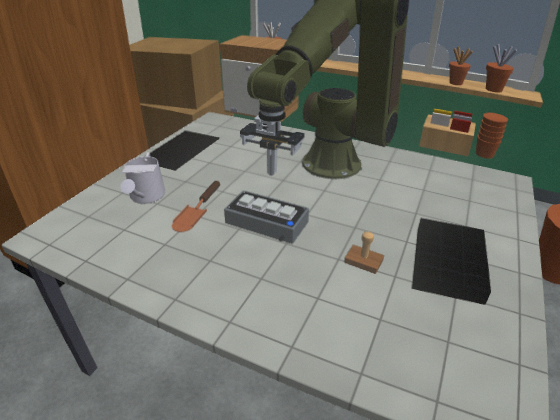

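All four keys at (245–290, 200–212) now read level, at 76–77 mm. The gripper is well clear, and the can, trowel, tamper and cell flat look unmoved.

```bash
python3 -c "
from cell import order
print(order.sign_off())"
```

```text
the job is handed in; nothing more can be done
None
```

The latched key, second from the blue lens, let go and now stands level with the other three. I handed the job in at about 14 s; sign-off gives no verdict.

- **Taps:** with shut fingers I tapped the four keys in order from the blue-lens end. Peak vertical force readings were 3.2, 4.1, 2.3 and 2.8 N. The second key was still visibly low after its own tap and during the fourth.
- **Release:** I lifted off, then pressed the second key down to its bottom stop. The last reading was 34.6 N vertical (about 39 N in all), firmer than needed because the final steps overran onto the stop.
- **Last checks:** all four key tops measured 76–77 mm in the scene camera, where the raised height is 78 mm. The fingers were well clear with wrist force near zero, and the can, tamper, trowel and cell flat looked unmoved by eye.
- **Disagreement:** the reported TCP height read about 35 mm lower than where the camera and the contacts put the fingertips. I ignored it and worked from camera and force instead. The wrist force also has about 0.5–1 N of noise, so I carried each tap on until the reading was clearly above that.

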